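# Draw the sprung height gauge out to its length mark and hold it

## Task

Unlock the height gauge that stands on the bench: turn the dark knurled cap on top of its tube counter-clockwise (seen from above) all the way to its stop. Then pull the gauge's sprung rod straight up by its wooden knob until the brass pointer on the scale is level with the steel clip that marks the length, and finish while still holding the knob there, since the spring would draw it back. Leave the thread spool and the round tin beside the gauge where they are.

Things in the scene. Friction and masses are not known exactly. Their poses are not given: they have to be found in the camera images.
- gauge: height gauge bolted to the bench: grey foot 110 x 90 x 14 mm, upright steel tube 36 mm across up to 145 mm. Origin under the centre of the foot, on the tube's axis; z up, -x is the front, where an aluminium scale plate (54 mm wide, from 23 to 135 mm above the bench, its face 26 mm in front of the axis) with a vertical slot stands before the tube.
- cap_mid (a point): centre, half-way up, of the round locking cap on top of the tube: dark steel, knurled, 50 mm across and 25 mm high (145 to 170 mm above the bench), free all round and below to 10 mm. The rod comes up through its middle, with the knob above it.
- lock_cap (a joint): turn of the cap in rad, 0 locked, growing counter-clockwise seen from above, about the tube's vertical axis, to the stop at 2.5. It starts at 0 to 0.4, so it takes at least two grasps. Below about 2.1 a key on the rod catches under the cap and the rod comes up only 4 mm; from 2.2 the notch in the cap's top lets the key through. Light friction (0.05 Nm); it stays where it is left.
- knob (a point): centre of the rod's round dark wooden knob, 28 mm across and 25 mm high, on the tube's axis above the cap; with the rod down the knob is 176 to 201 mm above the bench, 6 mm clear of the cap's top.
- rod (a joint): how far the rod is pulled up, in m: 0 fully down (start), limit 0.095. A spring pulls it back, 4 N at rest and 11 N fully out, plus 1.2 N of weight; it goes down again if let go.
- pointer (a point): centre of the front face of the brass pointer bar (13 mm wide, 5 mm high), 31 mm in front of the axis, in the slot of the scale plate. It is fixed to the rod and rises with it; 35 mm above the bench with the rod down.
- mark (a point): tip of the steel clip (10 mm high) fixed on the right half of the scale plate as seen from the front, 80 to 120 mm above the bench: the length mark. It points at the slot; its middle height is the height that the pointer's middle must reach. It does not move.
- spool_mid (a point): centre of a thread spool, 46 mm across and 55 mm high, standing loose beside the gauge: not to be disturbed.
- tin_mid (a point): centre of a round tin, 72 mm across and 44 mm high, standing loose beside the gauge: not to be disturbed.

How it is judged:
On the way, in this order (a step that is already met when the one before it is completed fails the run):
1. the cap is turned open to its stop (past 2.15 rad) with the rod still down (value of joint lock_cap above 2.15 rad and value of joint rod below 0.01 m), for 0.1 s.
2. the fingers hold the rod with its pointer level with the mark (z of pointer in the frame of mark between -0.005 and 0.005 m and contact force between the fingers and rod above 2 N), for 0.3 s.
At the end, for the whole second after the job is handed in: the fingers still hold the rod (more than 2 N on it), the pointer within 5 mm of the mark's height, the cap open, the spool and tin within 20 mm of where they stood (all of step 2 and value of joint lock_cap above 2 rad and distance of each of spool_mid, tin_mid from where it was at the start of the episode below 0.02 m); the arm keeps its last pose, push and grip.
It fails at once if the spool or the tin is pushed more than 30 mm or knocked over (distance of any of spool_mid, tin_mid from where it was at the start of the episode above 0.03 m or angle between any of spool_mid, tin_mid's own z axis and vertical above 0.6 rad).
It also fails if it takes over 48 s, if anything falls off the work surface, if the arm or the gripper's body presses on something with over 40 N, if the wrist force passes 120 N, or if a joint passes its speed limit or range.

## Robot

A 6-joint arm with a two-finger parallel gripper is mounted at the origin on the work surface; the furniture and walls round the work are solid. World frame = base frame: x ahead of the robot, y to its left, z up, the work surface at z = 0. Lengths are in m, angles in rad, forces in N, time in s.
With the tool pointing down it reaches from about 0.225 to 0.875 m from the base axis. Payload 3.4 kg.
Tool frame: the origin (TCP) lies midway between the tips of the shut fingers; the grasp point (between the pads) lies 19 mm behind it (manip.tcp_to_grasp is the distance from the TCP to the grasp point, in m); x points along the fingers, y is the direction in which the jaws open and shut, and the axes are right-handed (so a half turn about x gives the same grasp; the last joint's range is limited). The gripper opens to 85 mm and grips with 20 to 120 N. Pads are 22 mm wide; open, the fingers measure 114 mm over their backs; the gripper's body (76 mm by 85 mm) begins 54 mm behind the grasp point. The pads swing forward as they close: fully open they stand 13 mm farther back than shut.
Start: joints at [1.009, 0.276, 1.505, -0, 1.361, -0.121], TCP at [0.245, 0.52, 0.231] pointing down, gripper open.
Joint ranges: [-2.89, 2.89], [-0.75, 2.08], [0.22, 2.7], [-1.18, 4.32], [0.11, 2.71], [-2.7, 2.7]. Speed limits (rad/s): [2.57, 2.57, 3.14, 3.14, 3.14, 3.14].

## Interface

Orientations are given as a unit quaternion [w, x, y, z].
In Python, from rig import readout, eyes, job, manip gives the robot as it stands. The module is installed in compiled form; this text tells all that it offers.
- The arm moves only by the tool carry_out, never from a script. Its argument "deltas" is one flat list of numbers, 7 for each row, row after row: the shift along the tool's x, y, z scaled (see below), then the turn, a rotation vector about the tool's x, y, z scaled (see below), then the opening, from -1 (shut) to 1 (fully open). In form: [dx, dy, dz, ax, ay, az, grip, dx, dy, dz, ax, ay, az, grip, ...]. A call has 1 to 10 rows; each row shifts and turns the commanded pose from where the row before left it, along the tool's axes as they then stand; what a row does not reach is not made up. The controller multiplies each number of a shift by 60 mm and each number of a turn by 4 degrees. A row lasts 1/8 s, in which the tool goes at most 62.5 mm and 10.7 degrees, less where a joint would pass 70% of its speed; a pose out of reach is approached as far as the arm can. A call with a number of a shift or a turn outside -1 to 1 is refused whole. A call with a gripper value outside its range is refused whole. The fingers move at their own pace and stop on an object; "newtons" is the grip in N (left out, the last holds). Time passes only in rows, so rows that do not move let the fingers close. It gives the time, the measured TCP pose, the force and the opening at its end, in the units of the state.
- readout.get_state(): the state, without advancing time (a new reading comes with each control period).
- eyes.get_image(name): name is "side" or "top"; returns a dict with "color" (384x512x3 uint8, red, green, blue), "z_map" (384x512 float32, m along the optical axis (not along the pixel's ray), 0 where there is no reading), "mtx" (3x3 intrinsics, pixels), "origin" and "orientation" of the camera in the world. Camera axes: x right, y down, z forward; pixel columns grow to the right and rows downward; lengths in m; the calibration is good to about 2 mm. A picture is of the moment at which its call begins.
- job.sign_off(): hands the job in, once; it reports no verdict.
The state is a dict: "clock": time; "qpos": joint angles; "qd": joint speeds; "effort": joint torques, N m; "position": TCP position; "ee_rot": TCP orientation; "contact_force": force on the tool from outside, world axes, zero at the start; "moment": the same for the moment, N m; "width": finger opening in m.
Only numpy, scipy, OpenCV 4.12 (cv2) and the standard library are available. Lean on these libraries where they do the work, as an engineer would, in place of code of your own. Each camera call takes 0.05 s, during which the arm holds its last target.

## Working session

There is one attempt and no reset: what is moved stays moved. The work goes in short steps, Python scripts to look and compute and a tool call to move; the robot and the scene stay as the last step left them, time stands still between calls to the robot, and variables do not carry over. Pictures are saved under pics/ and viewed, and the job is handed in when it is done.

Besides the shell and the picture viewer there is one more tool, called by a JSON object that holds its "fn" and its "kwargs", one argument or row to a line. carry_out: Moves the arm, as the interface text tells. Its arguments: {"type":"object","properties":{"deltas":{"type":"array"},"newtons":{"type":"number"}},"required":["deltas"]}

```bash
mkdir -p pics; python3 - <<'E'
from rig import readout, eyes, job, manip
import cv2,numpy as np
s=readout.get_state(); print(s); print(manip.tcp_to_grasp)
for n in("side","top"):
    d=eyes.get_image(n); cv2.imwrite(f"pics/{n}0.png",d["color"][:,:,::-1]); np.savez(f"{n}0.npz",**d)
    print(n,d["mtx"],d["origin"],d["orientation"])
E
```

```text
{'clock': 0.0, 'qpos': array([ 1.00900864e+00,  2.76580412e-01,  1.50615304e+00, -7.66666361e-07,
        1.36069682e+00, -1.20990019e-01]), 'qd': array([ 0.0008009 ,  0.00036036,  0.00031983, -0.00171916, -0.00066227,
        0.00025304]), 'effort': array([ 2.46424488e-04, -4.16778266e+01, -2.45808005e+01, -2.24409346e-04,
        1.06468305e-02, -6.06002928e-06]), 'position': array([0.24504074, 0.51957713, 0.2304401 ]), 'ee_rot': array([ 0.68978456,  0.15397444,  0.69021909, -0.15519903]), 'contact_force': array([-0.53365215,  0.47390303, -0.78852463]), 'moment': array([-0.03818713,  0.01792531, -0.01556773]), 'width': 0.08527987396051656}
0.0187
side [[461.68456523   0.         254.68037634]
 [  0.         461.68456523 188.39156412]
 [  0.           0.           1.        ]] [ 0.25803104 -0.59640128  0.50799405] [-0.51763558  0.84098359 -0.13736067  0.0770198 ]
top [[446.13071706   0.         255.16519013]
 [  0.         446.13071706 190.33017286]
 [  0.           0.           1.        ]] [0.31824008 0.1285289  1.08177073] [-0.07344565  0.71300932 -0.69355649  0.07213068]
```

View pics/side0.png

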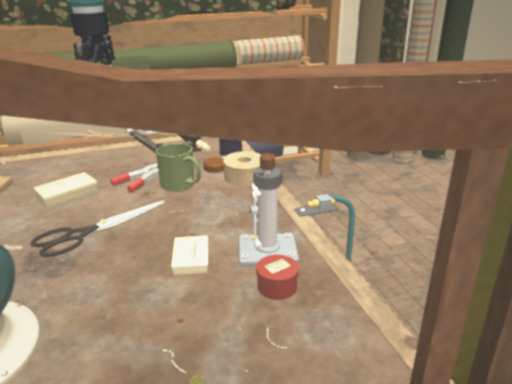

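View pics/top0.png

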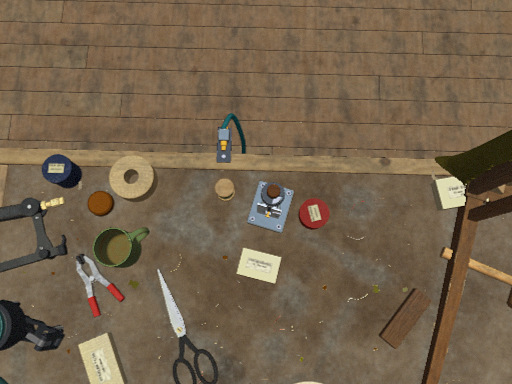

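```bash
cat > h.py <<'E'
import numpy as np,cv2
from scipy.spatial.transform import Rotation as R
def rot(q): return R.from_quat([q[1],q[2],q[3],q[0]]).as_matrix()
def world(d):
    h,w=d["z_map"].shape; u,v=np.meshgrid(np.arange(w),np.arange(h)); K=d["mtx"]; z=d["z_map"]
    p=np.stack([(u-K[0,2])/K[0,0]*z,(v-K[1,2])/K[1,1]*z,z],-1)
    return p@rot(d["orientation"]).T+d["origin"]
def proj(d,P):
    c=(np.asarray(P)-d["origin"])@rot(d["orientation"]); q=c@d["mtx"].T; return q[...,:2]/q[...,2:]
def ray(d,uv):
    K=d["mtx"]; r=rot(d["orientation"])@np.array([(uv[0]-K[0,2])/K[0,0],(uv[1]-K[1,2])/K[1,1],1]); return d["origin"],r
def onz(d,uv,z):
    o,r=ray(d,uv); return o+r*(z-o[2])/r[2]
E
python3 - <<'E'
from h import *
for n,b in(("top",(190,160,340,250)),("side",(190,130,340,310))):
    d=np.load(n+"0.npz"); W=world(d)
    c=d["color"][b[1]:b[3],b[0]:b[2],::-1]
    s=5 if n=="top" else 3
    cv2.imwrite(f"pics/{n}crop.png",cv2.resize(c,None,fx=s,fy=s,interpolation=cv2.INTER_CUBIC))
    if n=="top":
        for uv in((273,191),(268,193),(224,188),(314,213),(285,220),(132,177)): print(uv,W[uv[1],uv[0]].round(4))
        M=(W[...,0]>.3)&(W[...,0]<.7)&(abs(W[...,1]-.1)<.25)
        for lo,hi in((.18,.21),(.155,.175),(.04,.049),(.05,.06)):
            m=(M&(W[...,2]>lo)&(W[...,2]<hi)).astype(np.uint8)
            k,l,st,ce=cv2.connectedComponentsWithStats(m)
            for i in range(1,k):
                if st[i,4]>20: print(lo,st[i],W[l==i].mean(0).round(4),np.ptp(W[l==i],0).round(3))
E
```

```text
(273, 191) [0.5021 0.0967 0.2009]
(268, 193) [0.4985 0.1067 0.1973]
(224, 188) [0.5368 0.207  0.0541]
(314, 213) [ 0.4848 -0.0064  0.0437]
(285, 220) [0.4702 0.0599 0.0165]
(132, 177) [0.5695 0.441  0.0017]
0.18 [267 184  14  15 165] [0.5022 0.096  0.1992] [0.027 0.026 0.025]
0.155 [261 182  24  25 247] [0.5011 0.0979 0.1693] [0.05  0.049 0.018]
0.04 [300 198  30  31 686] [ 0.4853 -0.0072  0.044 ] [0.072 0.069 0.009]
0.05 [215 178  19  19 286] [0.5377 0.2065 0.0556] [0.044 0.043 0.008]
```

View pics/topcrop.png

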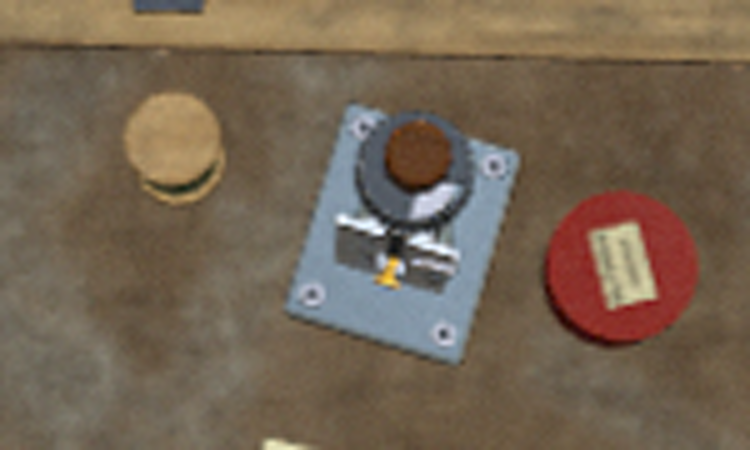

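View pics/sidecrop.png

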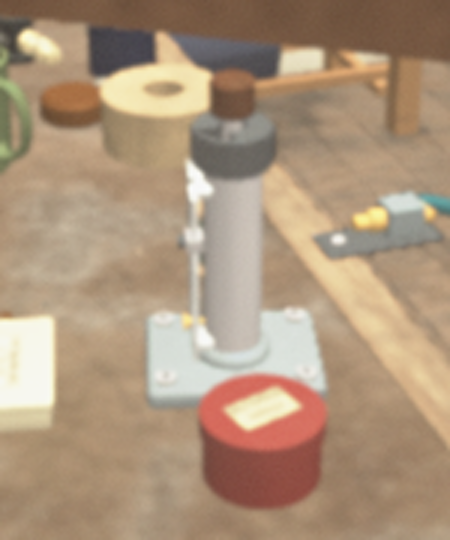

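```bash
python3 - <<'E'
from h import *
d=np.load("side0.npz"); W=world(d)
c=d["color"][175:260,235:285,::-1]
cv2.imwrite("pics/sz.png",cv2.resize(c,None,fx=7,fy=7,interpolation=cv2.INTER_NEAREST))
t=np.load("top0.npz")
# foot yaw from top
Wt=world(t); m=((abs(Wt[...,2]-.014)<.005)&(np.hypot(Wt[...,0]-.49,Wt[...,1]-.1)<.08)).astype(np.uint8)
pts=Wt[m>0][:,:2]; hsv=cv2.cvtColor(t["color"],cv2.COLOR_RGB2HSV)
cn=[x for x in [(290,312),(458,362),(519,152),(350,103)]]
C=[onz(t,(190+a/5-.4,160+b/5-.4),.014)[:2] for a,b in cn]; C=np.array(C);print(C.round(4),C.mean(0))
r=C[1]-C[0]+C[2]-C[3]; print("right dir yaw",np.degrees(np.arctan2(r[1],r[0])), np.linalg.norm(r)/2); f=C[0]-C[3]+C[1]-C[2];print(np.degrees(np.arctan2(f[1],f[0])),np.linalg.norm(f)/2)
yaw=np.arctan2(-f[1],-f[0]); ax=np.array([.502,.0965])
print("yaw",yaw)
def L(x,y,z): return np.array([ax[0]+x*np.cos(yaw)-y*np.sin(yaw),ax[1]+x*np.sin(yaw)+y*np.cos(yaw),z])
for nm,p in dict(pointer=(-.031,0,.035),platetop_r=(-.026,-.027,.135),platebot_r=(-.026,-.027,.023),captop=(0,0,.17),knobtop=(0,0,.201)).items():
    print(nm,proj(d,L(*p)).round(1),proj(t,L(*p)).round(1))
for z in(.08,.09,.1,.11,.12): print(z,proj(d,L(-.029,-.012,z)).round(1),proj(t,L(-.029,-.012,z)).round(1))
for v in range(180,245,3): print(v,[tuple(W[v,u].round(3)) for u in(250,252,254,256)])
E
```

```text
[[0.4632 0.1497]
 [0.4412 0.0684]
 [0.545  0.0402]
 [0.5673 0.1234]] [0.50417864 0.09543362]
right dir yaw -105.03452162462756 0.08520242858741889
165.31499254594215 0.10746657944854135
yaw -0.25630173075321966
pointer [250.2 236.6] [266.7 217.6]
platetop_r [252.9 196.2] [280.7 212.1]
platebot_r [253.8 250. ] [278.  219.5]
captop [266.6 170.7] [272.5 194.1]
knobtop [266.6 154.3] [273.1 191. ]
0.08 [251.2 219.2] [272.6 215.4]
0.09 [251.1 214.4] [272.8 214.7]
0.1 [251.  209.6] [272.9 214. ]
0.11 [250.9 204.7] [273.1 213.3]
0.12 [250.9 199.8] [273.3 212.6]
180 [(np.float64(0.557), np.float64(0.375), np.float64(0.016)), (np.float64(0.563), np.float64(0.377), np.float64(0.014)), (np.float64(0.478), np.float64(0.094), np.float64(0.157)), (np.float64(0.48), np.float64(0.088), np.float64(0.159))]
183 [(np.float64(0.557), np.float64(0.377), np.float64(0.007)), (np.float64(0.561), np.float64(0.372), np.float64(0.008)), (np.float64(0.478), np.float64(0.093), np.float64(0.152)), (np.float64(0.479), np.float64(0.087), np.float64(0.154))]
186 [(np.float64(0.557), np.float64(0.376), np.float64(-0.0
[... 4044 characters left out ...]
481), np.float64(0.137), np.float64(0.012)), (np.float64(0.474), np.float64(0.099), np.float64(0.037)), (np.float64(0.471), np.float64(0.076), np.float64(0.052)), (np.float64(0.482), np.float64(0.099), np.float64(0.035))]
240 [(np.float64(0.477), np.float64(0.123), np.float64(0.015)), (np.float64(0.482), np.float64(0.126), np.float64(0.012)), (np.float64(0.471), np.float64(0.076), np.float64(0.045)), (np.float64(0.482), np.float64(0.1), np.float64(0.028))]
243 [(np.float64(0.475), np.float64(0.116), np.float64(0.013)), (np.float64(0.478), np.float64(0.114), np.float64(0.013)), (np.float64(0.471), np.float64(0.077), np.float64(0.038)), (np.float64(0.479), np.float64(0.09), np.float64(0.029))]
```

View pics/sz.png

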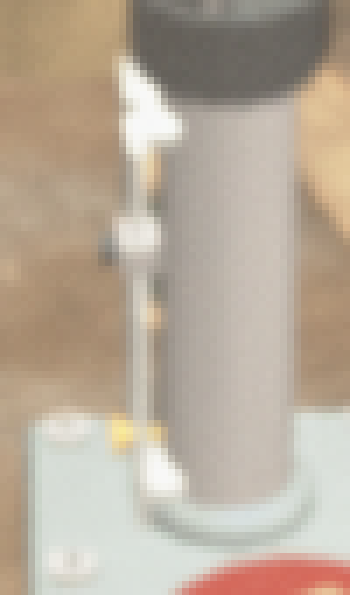

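```bash
cat > go.py <<'E'
from h import *
from rig import readout
import sys
s=readout.get_state(); Rm=rot(s["ee_rot"]); t=np.array([float(a) for a in sys.argv[1:4]])
print("t",s["clock"],"pos",s["position"].round(4),"w",round(s["width"],4),"F",s["contact_force"].round(1),"M",s["moment"].round(2)); print("q",s["qpos"].round(3)); print(Rm.round(3))
print("units of 60mm in tool axes:",(Rm.T@(t-s["position"])/.06).round(3))
down=np.array([0,0,-1.]); c=Rm.T@down; print("level rotvec (4deg units):",(np.degrees(np.cross([1,0,0],c))/4).round(3))
E
python3 go.py .5025 .096 .231
```

```text
t 0.1 pos [0.2451 0.5196 0.2305] w 0.0853 F [-0.8 -0.1 -0.6] M [-0.02 -0.01 -0.02]
q [ 1.009  0.277  1.506 -0.     1.361 -0.121]
[[-0.001  0.427  0.904]
 [-0.001  0.904 -0.427]
 [-1.    -0.002 -0.   ]]
units of 60mm in tool axes: [-1.000e-03 -4.555e+00  6.892e+00]
level rotvec (4deg units): [ 0.    -0.002  0.024]
```

{"fn": "carry_out", "kwargs": {
  "deltas": [0, -0.455, 0.69, 0, 0, 0, 1, 0, -0.455, 0.69, 0, 0, 0, 1, 0, -0.455, 0.69, 0, 0, 0, 1, 0, -0.455, 0.69, 0, 0, 0, 1, 0, -0.455, 0.69, 0, 0, 0, 1, 0, -0.455, 0.69, 0, 0, 0, 1, 0, -0.455, 0.69, 0, 0, 0, 1, 0, -0.455, 0.69, 0, 0, 0, 1, 0, -0.455, 0.69, 0, 0, 0, 1, 0, -0.455, 0.69, 0, 0, 0, 1]
}}

```text
clock: 1.35
position: [0.5037, 0.0951, 0.231]
ee_rot: [0.69, 0.155, 0.69, -0.155]
contact_force: [0.4, 0.9, 0.9]
width: 0.0857
```

{"fn": "carry_out", "kwargs": {
  "deltas": [0, 0, 0, 1, 0, 0, 1, 0, 0, 0, 1, 0, 0, 1, 0, 0, 0, 1, 0, 0, 1, 0, 0, 0, 1, 0, 0, 1, 0, 0, 0, 1, 0, 0, 1, 0, 0, 0, 1, 0, 0, 1, 0, 0, 0, 1, 0, 0, 1, 0, 0, 0, 1, 0, 0, 1, 0, 0, 0, 1, 0, 0, 1, 0, 0, 0, 1, 0, 0, 1]
}}

```text
clock: 2.6
position: [0.5029, 0.0965, 0.2308]
ee_rot: [0.595, 0.382, 0.595, -0.382]
contact_force: [-0.6, 0.3, 0.2]
width: 0.0858
```

```bash
python3 go.py .5025 .096 .231
```

```text
t 2.6 pos [0.5029 0.0965 0.2308] w 0.0858 F [-0.6  0.3  0.2] M [-0.02  0.01  0.02]
q [ 0.054  0.182  1.634  0.     1.327 -0.376]
[[-0.001  0.909  0.416]
 [ 0.     0.416 -0.909]
 [-1.    -0.001 -0.   ]]
units of 60mm in tool axes: [-0.003 -0.01   0.005]
level rotvec (4deg units): [ 0.    -0.006  0.013]
```

{"fn": "carry_out", "kwargs": {
  "deltas": [0, 0, 0, 1, 0, 0, 1, 0, 0, 0, 1, 0, 0, 1, 0, 0, 0, 1, 0, 0, 1, 0, 0, 0, 1, 0, 0, 1, 0, 0, 0, 1, 0, 0, 1, 0, 0, 0, 1, 0, 0, 1, 0, 0, 0, 1, 0, 0, 1, 0, 0, 0, 1, 0, 0, 1, 0, 0, 0, 1, 0, 0, 1, 0, 0, 0, 1, 0, 0, 1]
}}

```text
clock: 3.85
position: [0.5029, 0.0965, 0.2308]
ee_rot: [-0.428, -0.562, -0.429, 0.563]
contact_force: [0.0, 0.6, -1.2]
width: 0.0854
```

{"fn": "carry_out", "kwargs": {
  "deltas": [0, 0, 0, 1, 0, 0, 1, 0, 0, 0, 1, 0, 0, 1, 0, 0, 0, 1, 0, 0, 1, 0, 0, 0, 1, 0, 0, 1, 0, 0, 0, 1, 0, 0, 1, 0, 0, 0, 1, 0, 0, 1, 0, 0, 0, 1, 0, 0, 1, 0, 0, 0, 1, 0, 0, 1]
}}

```text
clock: 4.85
position: [0.5029, 0.0965, 0.2309]
ee_rot: [-0.257, -0.658, -0.257, 0.659]
contact_force: [-0.5, -0.7, 0.6]
width: 0.0854
```

```bash
python3 go.py .5025 .096 .135; python3 - <<'E'
from rig import eyes
from h import *
d=eyes.get_image("side"); cv2.imwrite("pics/s1.png",cv2.resize(d["color"][60:310,150:400,::-1],None,fx=2.4,fy=2.4))
print(proj(d,[.5025,.096,.231]))
E
```

```text
t 4.85 pos [0.5029 0.0965 0.2309] w 0.0854 F [-0.5 -0.7  0.6] M [-0.04  0.    0.04]
q [0.054 0.182 1.634 0.    1.327 0.881]
[[-0.001  0.677 -0.736]
 [-0.    -0.736 -0.677]
 [-1.    -0.001  0.001]]
units of 60mm in tool axes: [1.598 0.002 0.01 ]
level rotvec (4deg units): [-0.     0.011  0.01 ]
[266.91733075 137.96418845]
```

View pics/s1.png

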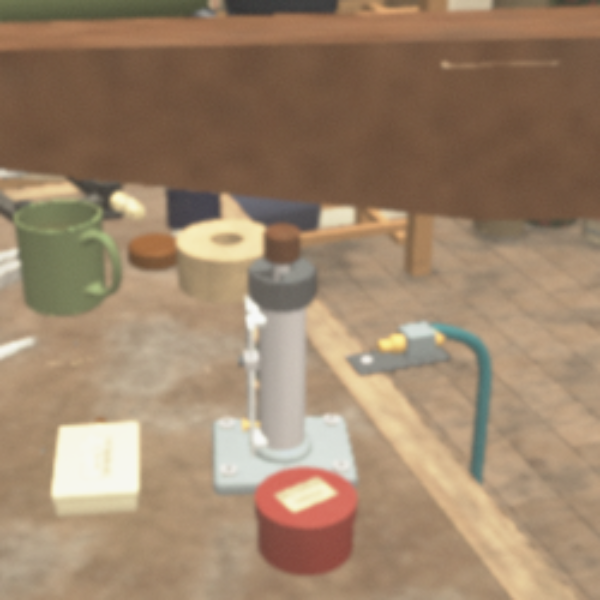

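Gripper is hidden behind the beam; the gauge (around (280,350) in the crop) is clear of it. Descending around the cap.

{"fn": "carry_out", "kwargs": {
  "deltas": [0.2, 0, 0, 0, 0, 0, 1, 0.2, 0, 0, 0, 0, 0, 1, 0.2, 0, 0, 0, 0, 0, 1, 0.2, 0, 0, 0, 0, 0, 1, 0.2, 0, 0, 0, 0, 0, 1, 0.2, 0, 0, 0, 0, 0, 1, 0.2, 0, 0, 0, 0, 0, 1, 0.2, 0, 0, 0, 0, 0, 1, 0, 0, 0, 0, 0, 0, 1]
}}

```text
clock: 6.02
position: [0.5025, 0.0965, 0.1342]
ee_rot: [-0.257, -0.658, -0.258, 0.659]
contact_force: [-0.7, 0.5, -0.2]
width: 0.0854
```

```bash
python3 go.py .5025 .096 .135; python3 - <<'E'
from rig import eyes
from h import *
d=eyes.get_image("side"); cv2.imwrite("pics/s2.png",cv2.resize(d["color"][100:250,200:350,::-1],None,fx=4,fy=4))
E
```

```text
t 6.025 pos [0.5025 0.0965 0.1342] w 0.0854 F [-0.7  0.5 -0.2] M [ 0.   -0.02 -0.03]
q [0.054 0.259 1.788 0.    1.097 0.878]
[[-0.002  0.679 -0.734]
 [-0.    -0.734 -0.679]
 [-1.    -0.002  0.002]]
units of 60mm in tool axes: [-0.014  0.006  0.006]
level rotvec (4deg units): [-0.     0.025  0.022]
```

View pics/s2.png

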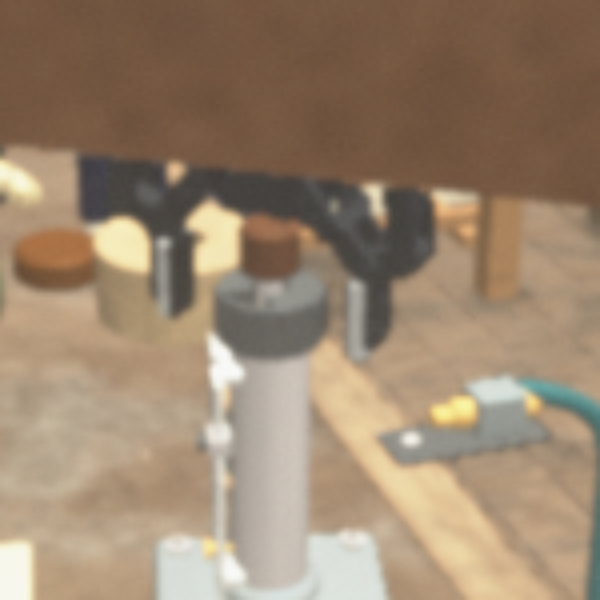

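The fingers straddle the cap at (165,275) and (360,315) in the crop. Closing.

{"fn": "carry_out", "kwargs": {
  "deltas": [0, 0, 0, 0, 0, 0, -1, 0, 0, 0, 0, 0, 0, -1, 0, 0, 0, 0, 0, 0, -1, 0, 0, 0, 0, 0, 0, -1, 0, 0, 0, 0, 0, 0, -1],
  "newtons": 40
}}

```text
clock: 6.7
position: [0.5038, 0.0964, 0.136]
ee_rot: [0.258, 0.659, 0.257, -0.658]
contact_force: [-0.6, -0.5, 5.2]
width: 0.0488
```

```bash
python3 go.py .5025 .096 .135; python3 - <<'E'
from rig import eyes
from h import *
d=eyes.get_image("side"); cv2.imwrite("pics/s3.png",cv2.resize(d["color"][100:250,200:350,::-1],None,fx=4,fy=4))
E
```

```text
t 6.7 pos [0.5038 0.0964 0.136 ] w 0.0488 F [-0.6 -0.5  5.2] M [-0.17  0.1   0.02]
q [ 0.054  0.257  1.786 -0.     1.097  0.878]
[[ 0.002  0.679 -0.734]
 [-0.    -0.734 -0.679]
 [-1.     0.001 -0.001]]
units of 60mm in tool axes: [ 0.017 -0.009  0.021]
level rotvec (4deg units): [ 0.    -0.016 -0.016]
```

View pics/s3.png

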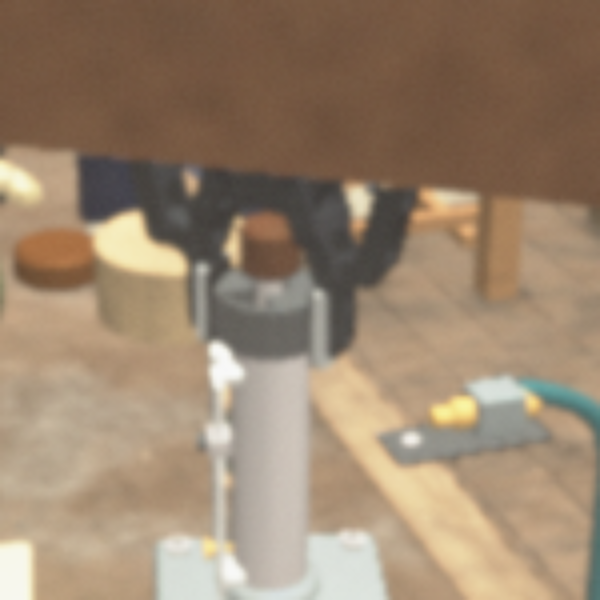

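Gripped on both sides of the cap. Turning CCW.

{"fn": "carry_out", "kwargs": {
  "deltas": [0, 0, 0, -1, 0, 0, -1, 0, 0, 0, -1, 0, 0, -1, 0, 0, 0, -1, 0, 0, -1, 0, 0, 0, -1, 0, 0, -1, 0, 0, 0, -1, 0, 0, -1, 0, 0, 0, -1, 0, 0, -1, 0, 0, 0, -1, 0, 0, -1, 0, 0, 0, -1, 0, 0, -1, 0, 0, 0, -1, 0, 0, -1, 0, 0, 0, -1, 0, 0, -1]
}}

```text
clock: 8.0
position: [0.5037, 0.0965, 0.136]
ee_rot: [0.468, 0.531, 0.468, -0.53]
contact_force: [-1.3, 0.2, 5.5]
width: 0.0491
```

```bash
python3 go.py .5025 .096 .135; python3 - <<'E'
from rig import eyes
from h import *
d=eyes.get_image("side"); cv2.imwrite("pics/s4.png",cv2.resize(d["color"][100:250,200:350,::-1],None,fx=4,fy=4))
E
```

```text
t 8.0 pos [0.5037 0.0965 0.136 ] w 0.0491 F [-1.3  0.2  5.5] M [-0.09  0.08 -0.08]
q [0.053 0.257 1.786 0.    1.097 0.178]
[[ 0.001  0.992 -0.124]
 [ 0.    -0.124 -0.992]
 [-1.     0.001 -0.   ]]
units of 60mm in tool axes: [ 0.017 -0.02   0.011]
level rotvec (4deg units): [ 0.    -0.004 -0.019]
```

View pics/s4.png

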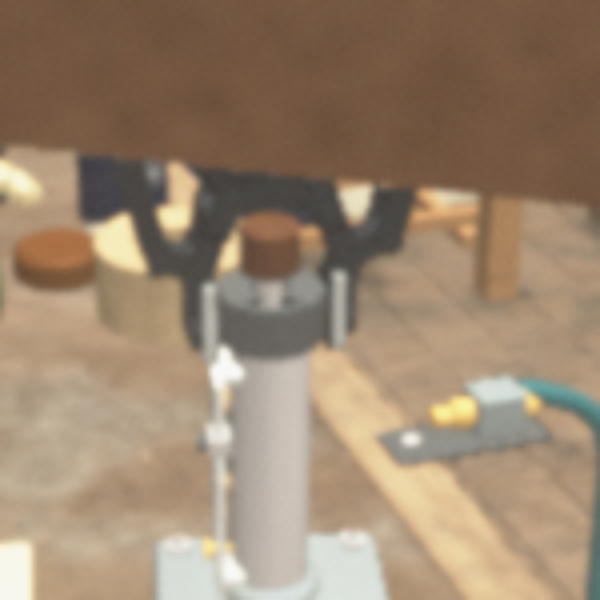

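{"fn": "carry_out", "kwargs": {
  "deltas": [0, 0, 0, -1, 0, 0, -1, 0, 0, 0, -1, 0, 0, -1, 0, 0, 0, -1, 0, 0, -1, 0, 0, 0, -1, 0, 0, -1, 0, 0, 0, -1, 0, 0, -1, 0, 0, 0, -1, 0, 0, -1, 0, 0, 0, -1, 0, 0, -1, 0, 0, 0, -1, 0, 0, -1, 0, 0, 0, -1, 0, 0, -1, 0, 0, 0, -1, 0, 0, -1]
}}

```text
clock: 9.3
position: [0.5037, 0.0965, 0.136]
ee_rot: [0.621, 0.338, 0.621, -0.338]
contact_force: [-0.9, -0.9, 5.7]
width: 0.0491
```

{"fn": "carry_out", "kwargs": {
  "deltas": [0, 0, 0, -1, 0, 0, -1, 0, 0, 0, -1, 0, 0, -1, 0, 0, 0, -1, 0, 0, -1, 0, 0, 0, -1, 0, 0, -1, 0, 0, 0, -1, 0, 0, -1, 0, 0, 0, -1, 0, 0, -1, 0, 0, 0, -1, 0, 0, -1, 0, 0, 0, -1, 0, 0, -1]
}}

```text
clock: 10.3
position: [0.5036, 0.0964, 0.136]
ee_rot: [0.691, 0.154, 0.69, -0.154]
contact_force: [-1.9, -0.5, 6.2]
width: 0.049
```

```bash
python3 go.py .5025 .096 .135; python3 - <<'E'
from rig import eyes
from h import *
d=eyes.get_image("side"); cv2.imwrite("pics/s5.png",cv2.resize(d["color"][100:250,200:350,::-1],None,fx=4,fy=4))
E
```

```text
t 10.3 pos [0.5036 0.0964 0.136 ] w 0.049 F [-1.9 -0.5  6.2] M [-0.13  0.15 -0.05]
q [ 0.053  0.257  1.786 -0.     1.098 -1.079]
[[ 0.001  0.425  0.905]
 [-0.     0.905 -0.425]
 [-1.     0.     0.001]]
units of 60mm in tool axes: [ 0.017 -0.014 -0.014]
level rotvec (4deg units): [ 0.     0.014 -0.006]
```

View pics/s5.png

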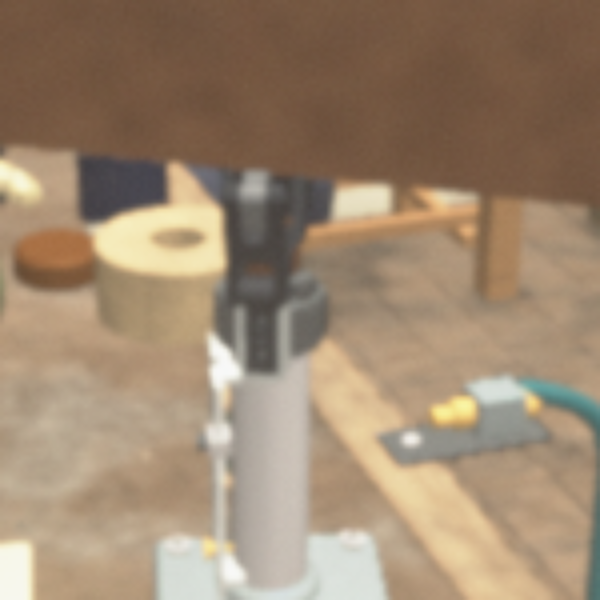

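{"fn": "carry_out", "kwargs": {
  "deltas": [0, 0, 0, -1, 0, 0, -1, 0, 0, 0, -1, 0, 0, -1, 0, 0, 0, -1, 0, 0, -1]
}}

```text
clock: 10.72
position: [0.5036, 0.0964, 0.136]
ee_rot: [0.703, 0.081, 0.702, -0.081]
contact_force: [-0.9, -0.8, 5.9]
width: 0.049
```

```bash
python3 go.py .5025 .096 .135
```

```text
t 10.725 pos [0.5036 0.0964 0.136 ] w 0.049 F [-0.9 -0.8  5.9] M [-0.05  0.18 -0.09]
q [ 0.053  0.257  1.786 -0.     1.098 -1.288]
[[ 0.001  0.227  0.974]
 [-0.     0.974 -0.227]
 [-1.     0.     0.001]]
units of 60mm in tool axes: [ 0.017 -0.011 -0.016]
level rotvec (4deg units): [ 0.     0.015 -0.003]
```

{"fn": "carry_out", "kwargs": {
  "deltas": [0, 0, 0, -1, 0, 0, -1, 0, 0, 0, -1, 0, 0, -1, 0, 0, 0, -1, 0, 0, -1]
}}

```text
clock: 11.1
position: [0.5035, 0.0964, 0.136]
ee_rot: [0.707, 0.007, 0.707, -0.007]
contact_force: [-1.7, -1.6, 5.2]
width: 0.0493
```

```bash
python3 go.py .5025 .096 .135
```

```text
t 11.1 pos [0.5035 0.0964 0.136 ] w 0.0493 F [-1.7 -1.6  5.2] M [-0.12  0.21 -0.07]
q [ 0.053  0.257  1.786 -0.     1.098 -1.497]
[[ 0.001  0.02   1.   ]
 [-0.     1.    -0.02 ]
 [-1.    -0.     0.001]]
units of 60mm in tool axes: [ 0.017 -0.007 -0.017]
level rotvec (4deg units): [-0.     0.014  0.001]
```

{"fn": "carry_out", "kwargs": {
  "deltas": [0, 0, 0, -1, 0, 0, -1, 0, 0, 0, -1, 0, 0, -1]
}}

```text
clock: 11.35
position: [0.5036, 0.0964, 0.1359]
ee_rot: [0.706, -0.041, 0.706, 0.041]
contact_force: [-0.7, -1.0, 6.4]
width: 0.049
```

```bash
python3 go.py .5025 .096 .135
```

```text
t 11.35 pos [0.5036 0.0964 0.1359] w 0.049 F [-0.7 -1.   6.4] M [-0.24  0.14 -1.35]
q [ 5.300e-02  2.570e-01  1.786e+00  1.000e-03  1.097e+00 -1.634e+00]
[[ 0.001 -0.116  0.993]
 [ 0.001  0.993  0.116]
 [-1.     0.     0.001]]
units of 60mm in tool axes: [ 0.016 -0.004 -0.02 ]
level rotvec (4deg units): [ 0.     0.015 -0.006]
```

{"fn": "carry_out", "kwargs": {
  "deltas": [0, 0, 0, -1, 0, 0, -1, 0, 0, 0, -1, 0, 0, -1]
}}

```text
clock: 11.6
position: [0.5038, 0.0964, 0.1358]
ee_rot: [0.702, -0.09, 0.701, 0.09]
contact_force: [-0.6, -1.7, 4.5]
width: 0.0493
```

```bash
python3 go.py .5025 .096 .135
```

```text
t 11.6 pos [0.5038 0.0964 0.1358] w 0.0493 F [-0.6 -1.7  4.5] M [-0.24  0.06 -1.57]
q [ 5.300e-02  2.570e-01  1.786e+00  1.000e-03  1.097e+00 -1.774e+00]
[[ 0.001 -0.253  0.968]
 [ 0.001  0.968  0.253]
 [-1.     0.     0.001]]
units of 60mm in tool axes: [ 0.013 -0.001 -0.023]
level rotvec (4deg units): [ 0.     0.021 -0.006]
```

Stop felt (moment jumped to −1.4…−1.6 Nm). Release, raise to the knob.

{"fn": "carry_out", "kwargs": {
  "deltas": [0, 0, 0, 0, 0, 0, 1, 0, 0, 0, 0, 0, 0, 1, 0, 0, 0, 0, 0, 0, 1, 0, 0, 0, 0, 0, 0, 1, -0.16, 0, 0, 0, 0, 0, 1, -0.16, 0, 0, 0, 0, 0, 1, -0.16, 0, 0, 0, 0, 0, 1, -0.16, 0, 0, 0, 0, 0, 1, 0, 0, 0, 0, 0, 0, 1]
}}

```text
clock: 12.72
position: [0.504, 0.0966, 0.1749]
ee_rot: [0.702, -0.091, 0.7, 0.091]
contact_force: [-0.3, -0.6, -0.1]
width: 0.0856
```

```bash
python3 go.py .5025 .096 .174; python3 - <<'E'
from rig import eyes
from h import *
d=eyes.get_image("side"); np.savez("side6.npz",**d);cv2.imwrite("pics/s6.png",cv2.resize(d["color"][100:250,200:350,::-1],None,fx=4,fy=4))
E
```

```text
t 12.725 pos [0.504  0.0966 0.1749] w 0.0856 F [-0.3 -0.6 -0.1] M [ 0.   -0.02  0.01]
q [ 0.054  0.222  1.727  0.     1.19  -1.775]
[[ 0.002 -0.255  0.967]
 [ 0.     0.967  0.255]
 [-1.    -0.     0.002]]
units of 60mm in tool axes: [ 0.014 -0.003 -0.027]
level rotvec (4deg units): [-0.     0.034  0.006]
```

View pics/s6.png

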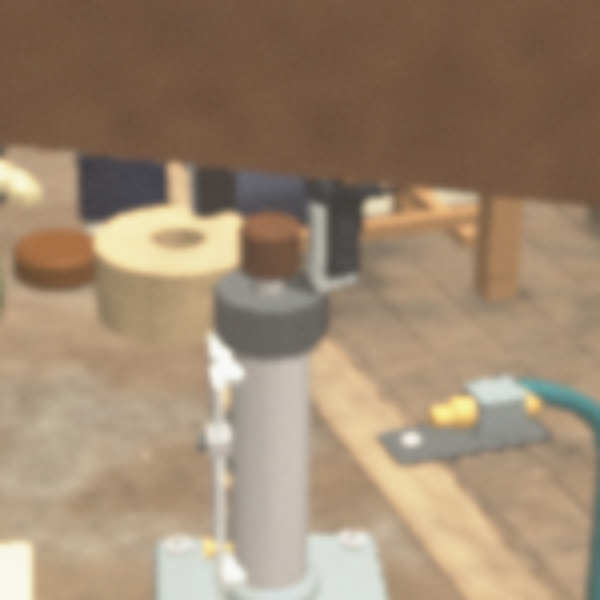

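{"fn": "carry_out", "kwargs": {
  "deltas": [0, 0, 0, 0, 0, 0, -1, 0, 0, 0, 0, 0, 0, -1, 0, 0, 0, 0, 0, 0, -1, 0, 0, 0, 0, 0, 0, -1, 0, 0, 0, 0, 0, 0, -1, 0, 0, 0, 0, 0, 0, -1],
  "newtons": 80
}}

```text
clock: 13.52
position: [0.5033, 0.0963, 0.1738]
ee_rot: [0.701, -0.091, 0.701, 0.091]
contact_force: [-1.3, -1.9, 2.2]
width: 0.0258
```

```bash
python3 go.py .5025 .096 .174; python3 - <<'E'
from rig import eyes
from h import *
d=eyes.get_image("side"); cv2.imwrite("pics/s7.png",cv2.resize(d["color"][100:250,200:350,::-1],None,fx=4,fy=4))
E
```

```text
t 13.525 pos [0.5033 0.0963 0.1738] w 0.0258 F [-1.3 -1.9  2.2] M [-0.25  0.11  0.04]
q [ 0.053  0.223  1.729 -0.     1.19  -1.775]
[[ 0.    -0.255  0.967]
 [-0.     0.967  0.255]
 [-1.    -0.    -0.   ]]
units of 60mm in tool axes: [-0.003 -0.001 -0.014]
level rotvec (4deg units): [ 0.    -0.001  0.006]
```

View pics/s7.png

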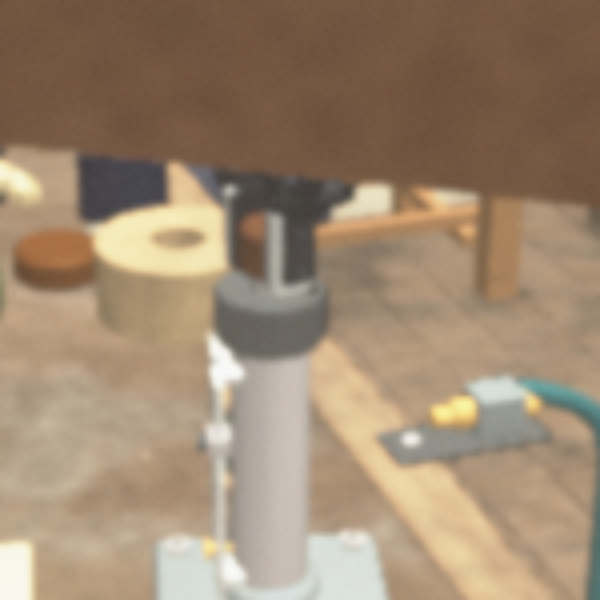

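Fingers hold the knob (width 26 mm). Pull up 60 mm, then measure.

{"fn": "carry_out", "kwargs": {
  "deltas": [-0.1, 0, 0, 0, 0, 0, -1, -0.1, 0, 0, 0, 0, 0, -1, -0.1, 0, 0, 0, 0, 0, -1, -0.1, 0, 0, 0, 0, 0, -1, -0.1, 0, 0, 0, 0, 0, -1, -0.1, 0, 0, 0, 0, 0, -1, -0.1, 0, 0, 0, 0, 0, -1, -0.1, 0, 0, 0, 0, 0, -1, -0.1, 0, 0, 0, 0, 0, -1, -0.1, 0, 0, 0, 0, 0, -1]
}}

```text
clock: 14.82
position: [0.5031, 0.0964, 0.2339]
ee_rot: [0.701, -0.091, 0.701, 0.091]
contact_force: [2.8, -4.2, -10.2]
width: 0.0254
```

```bash
python3 go.py .5025 .096 .247; python3 - <<'E'
from rig import eyes
from h import *
d=eyes.get_image("side"); np.savez("side8.npz",**d);cv2.imwrite("pics/s8.png",cv2.resize(d["color"][165:255,230:290,::-1],None,fx=6,fy=6,interpolation=cv2.INTER_CUBIC))
t=eyes.get_image("top"); np.savez("top8.npz",**t);cv2.imwrite("pics/t8.png",cv2.resize(t["color"][160:250,190:340,::-1],None,fx=5,fy=5,interpolation=cv2.INTER_CUBIC))
E
```

```text
t 14.825 pos [0.5031 0.0964 0.2339] w 0.0254 F [  2.8  -4.2 -10.2] M [-0.61 -0.39 -0.02]
q [ 0.054  0.18   1.629 -0.     1.333 -1.775]
[[-0.    -0.254  0.967]
 [-0.     0.967  0.254]
 [-1.    -0.    -0.   ]]
units of 60mm in tool axes: [-0.219 -0.003 -0.012]
level rotvec (4deg units): [ 0.    -0.007  0.003]
```

View pics/s8.png

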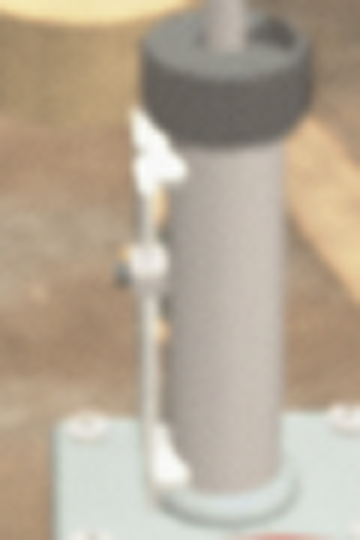

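View pics/t8.png

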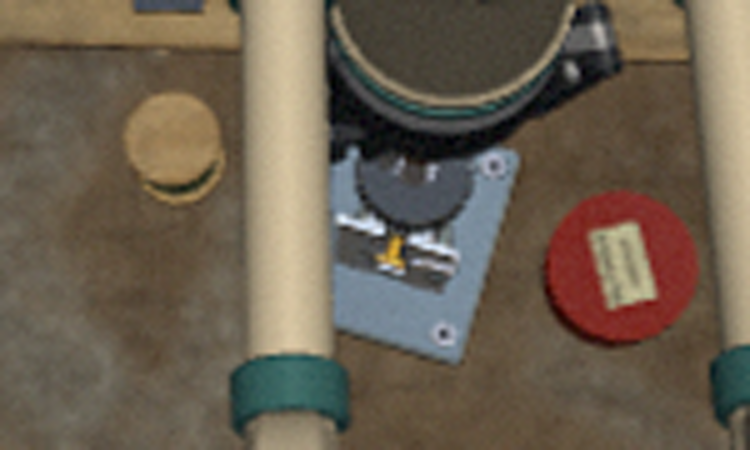

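```bash
python3 - <<'E'
from h import *
ax=np.array([.5030,.096]); yaw=-.256
def loc(P):
    q=P[...,:2]-ax; c,s=np.cos(yaw),np.sin(yaw)
    return np.stack([q[...,0]*c+q[...,1]*s,-q[...,0]*s+q[...,1]*c,P[...,2]],-1)
for f in("top0","top8"):
    d=np.load(f+".npz"); Q=(loc(world(d))*1000).round(0).astype(int)
    print(f)
    for v in range(203,220): print(v,[tuple(int(a) for a in Q[v,u]) for u in range(264,284,2)])
for f in("side0","side6","side8"):
    d=np.load(f+".npz"); Q=(loc(world(d))*1000).round(0).astype(int); print(f)
    for v in range(201,218): print(v,[(tuple(int(a) for a in Q[v,u]),tuple(int(a) for a in d["color"][v,u])) for u in range(249,255)])
E
```

```text
top0
203 [(-21, 13, 151), (-23, 8, 170), (-22, 4, 170), (-21, 0, 172), (-19, -4, 167), (-14, -8, 147), (-18, -12, 173), (-16, -16, 170), (-14, -20, 165), (16, -25, 14)]
204 [(-20, 12, 137), (-22, 8, 152), (-23, 4, 164), (-23, 0, 169), (-21, -4, 169), (-21, -8, 171), (-19, -12, 167), (-18, -16, 169), (-14, -20, 153), (13, -26, 14)]
205 [(-23, 12, 138), (-21, 8, 135), (-23, 3, 155), (-23, -1, 162), (-22, -5, 163), (-21, -9, 160), (-187, -15, 1082), (-18, -17, 156), (9, -22, 17), (11, -27, 12)]
206 [(-24, 11, 134), (-23, 7, 135), (-22, 3, 135), (-24, -1, 157), (-22, -5, 149), (-21, -9, 149), (-17, -13, 136), (-1, -18, 54), (7, -23, 14), (8, -27, 18)]
207 [(-25, 11, 127), (-24, 7, 130), (-17, 3, 94), (-18, -1, 106), (-21, -6, 132), (-20, -10, 135), (-19, -14, 137), (2, -19, 22), (4, -23, 18), (7, -28, 8)]
208 [(-25, 11, 114), (-24, 6, 117), (-17, 3, 80), (-16, -2, 84), (-24, -6, 136), (-23, -11, 137), (-21, -15, 134), (0, -19, 19), (3, -24, 14), (4, -29, 16)]
209 [(-25, 10, 99), (-23, 6, 98), (-17, 2, 69), (-17, -2, 77), (-25, -7, 129), (-24, -11, 134), (-24, -15, 137), (-22, -19, 136), 
[... 14757 characters left out ...]
 100), (177, 168, 156)), ((-26, -28, 100), (190, 184, 174))]
215 [((-28, 143, -1), (170, 144, 118)), ((-26, 139, 1), (169, 143, 115)), ((-24, 143, -1), (169, 145, 118)), ((-22, 141, 0), (167, 149, 129)), ((-27, -17, 92), (177, 167, 154)), ((-26, -29, 99), (200, 195, 183))]
216 [((-28, 140, -2), (172, 145, 120)), ((-26, 136, 0), (169, 143, 118)), ((-24, 138, -1), (168, 143, 118)), ((-22, 139, -2), (165, 147, 127)), ((-27, -16, 89), (176, 167, 154)), ((-26, -27, 95), (202, 196, 185))]
217 [((-28, 134, -1), (169, 142, 117)), ((-26, 133, 0), (171, 145, 118)), ((-24, 134, -1), (170, 145, 119)), ((-22, 130, 1), (164, 145, 124)), ((-27, -15, 86), (174, 165, 151)), ((-26, -29, 95), (202, 197, 185))]
```

The clip's top face reads about 0.1095–0.110 m in the top view, and its side face spans 0.100–0.110 m in the side view. That puts its middle at about 0.105 m. The pointer is now at about 0.095 m, so it needs 10 mm more.

{"fn": "carry_out", "kwargs": {
  "deltas": [-0.08, 0, 0, 0, 0, 0, -1, -0.08, 0, 0, 0, 0, 0, -1, 0, 0, 0, 0, 0, 0, -1, 0, 0, 0, 0, 0, 0, -1, 0, 0, 0, 0, 0, 0, -1, 0, 0, 0, 0, 0, 0, -1]
}}

```text
clock: 15.68
position: [0.5032, 0.0964, 0.2432]
ee_rot: [0.701, -0.091, 0.701, 0.091]
contact_force: [1.9, -4.3, -10.2]
width: 0.0254
```

```bash
python3 go.py .5025 .096 .2438; python3 - <<'E'
from rig import eyes
from h import *
ims=[]
ax=np.array([.5030,.096]); yaw=-.256; c,s=np.cos(yaw),np.sin(yaw)
P=[];C=[]
for i in range(6):
    t=eyes.get_image("top"); W=world(t); q=W[...,:2]-ax
    X=q[...,0]*c+q[...,1]*s; Y=-q[...,0]*s+q[...,1]*c; Z=W[...,2]
    hsv=cv2.cvtColor(t["color"],cv2.COLOR_RGB2HSV); br=(hsv[...,0]>12)&(hsv[...,0]<32)&(hsv[...,1]>110)&(hsv[...,2]>120)
    P+=list(Z[br&(abs(Y)<5e-3)&(X>-.035)&(X<-.022)&(Z>.07)&(Z<.13)])
    m=(X>-.0295)&(X<-.0268)&(Y<-.013)&(Y>-.026)&(Z>.09)&(Z<.125); C+=list(Z[m])
print("pointer top",np.median(P),np.mean(P),len(P),"clip top",np.median(C),np.mean(C),len(C))
d=eyes.get_image("side"); cv2.imwrite("pics/s9.png",cv2.resize(d["color"][165:255,230:290,::-1],None,fx=6,fy=6,interpolation=cv2.INTER_CUBIC))
cv2.imwrite("pics/t9.png",cv2.resize(t["color"][160:250,190:340,::-1],None,fx=5,fy=5,interpolation=cv2.INTER_CUBIC))
t0=np.load("top0.npz"); W0=world(t0)
for n,(u0,u1,v0,v1),lo,hi in(("tin",(290,340,190,235),.04,.049),("spool",(205,245,170,205),.05,.061)):
    for w in(W0,W):
        S=w[v0:v1,u0:u1]; k=(S[...,2]>lo)&(S[...,2]<hi); print(n,S[k].mean(0).round(4))
E
```

```text
t 15.675 pos [0.5032 0.0964 0.2432] w 0.0254 F [  1.9  -4.3 -10.2] M [-0.79 -0.26 -0.01]
q [ 0.054  0.175  1.612 -0.     1.355 -1.775]
[[-0.    -0.255  0.967]
 [-0.     0.967  0.255]
 [-1.    -0.    -0.   ]]
units of 60mm in tool axes: [-0.01  -0.003 -0.013]
level rotvec (4deg units): [ 0.    -0.005  0.002]
pointer top 0.10700131752848563 0.10693460009011616 60 clip top 0.10890013644036728 0.10860335961934627 48
tin [ 0.4853 -0.0072  0.044 ]
tin [ 0.4855 -0.0071  0.0439]
spool [0.5377 0.2065 0.0556]
spool [0.5378 0.2065 0.0557]
```

View pics/s9.png

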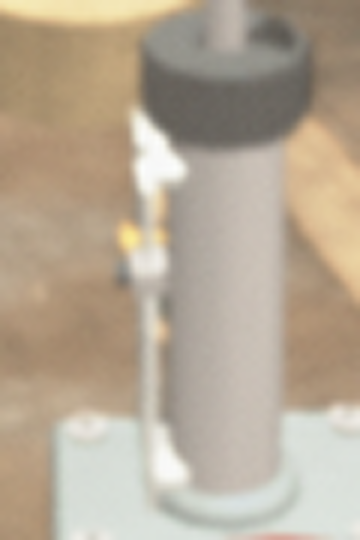

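View pics/t9.png

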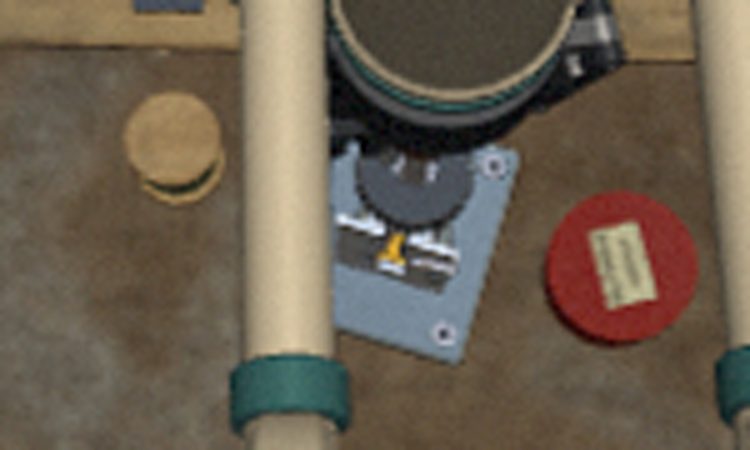

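```bash
python3 -c "
from rig import job,readout
print(job.sign_off()); s=readout.get_state(); print(s['clock'],s['position'],s['width'],s['contact_force'])"
```

```text
the job is handed in; nothing more can be done
None
the job is handed in; nothing more can be done
```

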